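# Set a steerer tube against the length stop of a saw guide and clamp it with the wing screw

## Robot

A 6-joint arm with a two-finger parallel gripper is mounted at the origin on a cart in front of the work surface, level with it; the furniture and walls round the work are solid. World frame = base frame: x ahead of the robot, y to its left, z up, the work surface at z = 0. Lengths are in m, angles in rad, forces in N, time in s.
With the tool pointing down it reaches from about 0.3 to 0.875 m from the base axis. Payload 6.4 kg.
Tool frame: the origin (TCP) lies midway between the tips of the shut fingers; the grasp point (between the pads) lies 19 mm behind it; z points along the fingers, y is the line along which they close (so a half turn about z gives the same grasp; the last joint's range is limited). The gripper opens to 85 mm and grips with 20 to 120 N. Pads are 22 mm wide; open, the fingers measure 114 mm over their backs; the gripper's body (76 mm by 85 mm) begins 54 mm behind the grasp point. The pads swing forward as they close: fully open they stand 13 mm farther back than shut.
Start: joints at [1.104, 0.181, 1.607, -0, 1.354, -0.206], TCP at [0.148, 0.556, 0.231] pointing down, gripper open.
Joint ranges: [-2.99, 2.99], [-0.89, 2.07], [0.3, 2.58], [-1.14, 4.28], [0, 2.63], [-3.12, 3.12]. Speed limits (rad/s): [2.57, 2.57, 3.01, 3.14, 3.14, 3.14].

## Interface

Orientations are given as a unit quaternion [x, y, z, w].
In Python, from station import readout, vision, bot gives the robot as it stands.
- The arm moves only by the shell command python3 -m creep 'ROWS' [OPENING]. ROWS is text: rows parted by semicolons, each of 6 numbers parted by spaces: the shift along the world's x, y, z in m, then the turn, a rotation vector about the world's x, y, z in rad. In form: x y z rx ry rz; .... A call has 1 to 5 rows; each row is the pose to reach, as a shift and turn from the pose commanded when the call began; what a row does not reach only later rows make up. A row lasts 1/10 s, in which the tool goes at most 50 mm and 8.59 degrees, less where a joint would pass 70% of its speed; a pose out of reach is approached as far as the arm can. A call with a gripper value outside its range is refused whole. OPENING is the finger opening in m, from 0 to 0.0854, set as the call begins (- or left out, the last holds). The fingers move at their own pace and stop on an object; the grip force is fixed at half the most. Time passes only in rows, so rows that repeat a pose let the fingers close. It gives the time, the measured TCP pose, the force, the opening and the grip force at its end, in the units of the state.
- readout.read_state(): the state, without advancing time (a new reading comes with each control period).
- vision.grab_frame(name): name is "side" or "top"; returns the picture (400x640x3 uint8, red, green, blue); there is no depth.
- vision.camera_params(name): a dict with "intrinsics" (3x3 intrinsics, pixels), "world_to_cam" (4x4, takes a point from world to camera coordinates). Camera axes: x right, y down, z forward; pixel columns grow to the right and rows downward; lengths in m; the calibration is good to about 2 mm. A picture is of the moment at which its call begins. camera_params takes no time and is no camera call.
- bot.close_job(): hands the job in; it is judged then, once.
The state is a dict: "t": time; "joints": joint angles; "joint_vel": joint speeds; "joint_efforts": joint torques, N m; "tcp_pos": TCP position; "eef_rot": TCP orientation; "force": force on the tool from outside, world axes, zero at the start; "moment": the same for the moment, N m; "gripper_width": finger opening in m; "grasp_force": force on a finger pad.
Only numpy, scipy, OpenCV 4.12 (cv2) and the standard library are available. Lean on these libraries where they do the work, as an engineer would, in place of code of your own. Each camera call takes 0.05 s, during which the arm holds its last target. There are 200 camera calls.

## Task

Get the steerer tube ready for sawing: with your fingertips gently push it along the V of the saw guide until its far end is fully home against the length stop, and then turn the wing screw above it clockwise, by repeated gentle fingertip strokes on its wings, until the rubber foot is pressed firmly on the tube, a good quarter turn or more past first touch. Only push: do not pinch, ram or lift the tube or pinch or force the wings, and leave the bottle, tub, marker and caliper round about where they are.

Things in the scene. Friction and masses are not known exactly. Their poses are not given: they have to be found in the camera images.
- saw_guide: Saw guide for fork steerer tubes, bolted to the bench: grey base plate 92 x 206 x 10 mm, aluminium 90 degree V block along its y axis (from y = -85 to +45 mm, top edges 42 mm high), steel saw guide plates at y = 37 to 50 mm, 72 mm high. Origin at bench level on the V's centre line, 5 mm from the base plate's middle; y runs along the V to the stop, z up. Place and yaw vary.
- stop_face (a point): Centre of the stop face that the tube's end must meet, 42 mm above the bench, on the tube's axis, on an upright grey stop plate 58 mm high behind the saw guide plates; axes as the saw guide's.
- steerer_tube: Loose steel steerer tube, 28.6 mm outside diameter, 170 mm long, 0.26 kg, lying in the V with its axis 42 mm above the bench. Origin at its middle on the axis; y along the tube towards the stop. It starts 15 to 40 mm short of the stop; pushing it takes about 2 to 4 N.
- tube_nose (a point): Centre of the tube's end face nearer the stop.
- tube_tail (a point): Centre of the tube's other end face, the one to push; it sticks out past the open end of the V block by 18 to 43 mm at the start and by 3 mm when the tube is home.
- wing_screw (a joint): Angle of the wing screw, rad; grows clockwise seen from above, which tightens. At angle q the wings' line lies at -q about z from the saw guide's x axis. It sinks 4 mm a turn: the foot is 5 mm above the tube at 0 and meets it at about 7.85; then its spring takes up about 5 N per rad, to a hard stop at 12.6. Starts loose at 0 to 3.3, turns with about 0.05 N m, stays where left.
- wing_axis (a point): Point on the screw's upright axis at the mid-height of the wings (116 mm above the bench at joint 0, sinking with the screw). The screw stands on a dark steel stirrup that bridges the V at y = -5 mm: 96 mm wide in x, its bar 72 to 84 mm high, its boss to 88 mm.
- wing_a (a point): Middle of one wing, 22 mm from the screw's axis. Each wing is a round steel ear 24 mm across and 7 mm thick; 68 mm over both ears. The hub between them is 27 mm across at its foot, narrowing upwards, and reaches from 18 mm below to 2 mm above this height.
- wing_b (a point): Middle of the other wing, opposite.
- clamp_foot: Round black rubber foot, 22 mm across, under the stirrup bar, on the lower end of the wing screw; it does not turn.
- marker: Marker pen, 135 mm long, lying in front of the saw guide. Leave alone.
- lube_bottle: Small bottle with a long nozzle, 42 mm across, 123 mm tall, standing behind the saw guide. Leave alone.
- grease_tub: Round tub with a lid, 72 mm across, 62 mm tall, standing to the left. Leave alone.
- slide_caliper: Steel slide caliper, 228 mm long, lying to the right near the bench's front edge. Leave alone.
There are look-alikes about, which are no part of the job. There is more than one size of the steerer_tube; the one meant has the size given above.

How it is judged:
By the outcome, as a careful person would: the job done as asked, in the order asked, and still so for the second after the job is handed in, with the robot touching nothing.
It also fails if it takes over 64 s, if anything falls off the work surface, if the arm or the gripper's body presses on something with over 40 N, if the wrist force passes 120 N, or if a joint passes its speed limit or range.

## Working session

There is one attempt and no reset: what is moved stays moved. The work goes in short steps, Python scripts to look and compute and a shell command to move; the robot and the scene stay as the last step left them, time stands still between calls to the robot, and variables do not carry over. Pictures are saved under pics/ and viewed, at most 10 in all, crops included, and the job is handed in when it is done.

```bash
mkdir -p pics
python3 - <<'E'
from station import readout, vision, bot
import cv2,numpy as np
for n in("side","top"):
    f=vision.grab_frame(n); cv2.imwrite(f"pics/{n}0.png",f[:,:,::-1])
    p=vision.camera_params(n); print(n,np.round(p["intrinsics"],1).tolist(),np.round(p["world_to_cam"],4).tolist())
s=readout.read_state();print(s["t"],s["tcp_pos"],s["eef_rot"],s["gripper_width"])
E
```

```text
side [[404.2, 0.0, 308.0], [0.0, 404.2, 204.4], [0.0, 0.0, 1.0]] [[-0.9997, 0.0235, 0.0095, 0.5127], [0.0026, 0.4694, -0.883, 0.0391], [-0.0252, -0.8826, -0.4694, 1.065], [0.0, 0.0, 0.0, 1.0]]
top [[379.7, 0.0, 322.0], [0.0, 379.7, 199.5], [0.0, 0.0, 1.0]] [[-0.0058, -0.9999, 0.014, 0.1054], [-0.9846, 0.0032, -0.175, 0.5249], [0.1749, -0.0148, -0.9845, 0.9801], [0.0, 0.0, 0.0, 1.0]]
0.1 [0.148012   0.55512391 0.23048443] [ 1.30009886e-01  9.91512391e-01 -7.36393389e-04 -2.56180531e-04] 0.08512288197300498
```

View pics/side0.png

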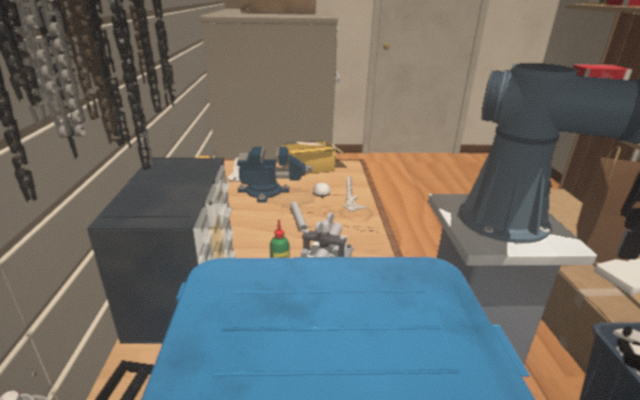

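View pics/top0.png

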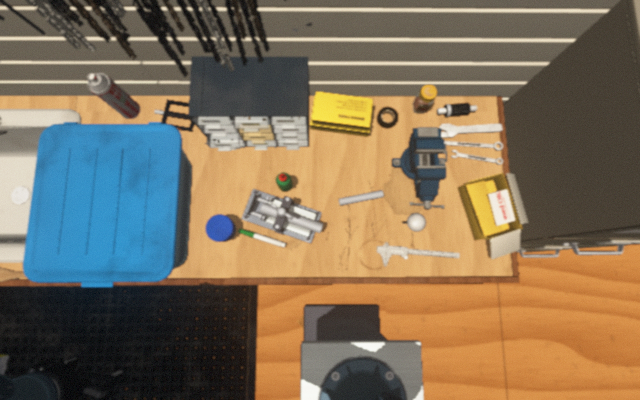

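The top view shows the saw guide at about (283,216), with the green bottle at (284,182), the blue tub at (220,228), the marker at (262,238) and the caliper at (418,252). A loose look-alike tube lies on the bench at (361,197). In the side view the guide is at about (325,240), partly hidden by the blue box.

Candidates for the tube are the one in the V (top about 283,216) and the loose bar (361,197). I choose the one in the V and will check it in a close crop.

Run:
```python
import cv2,numpy as np
a=cv2.imread("pics/top0.png")[180:250,235:335]; b=cv2.imread("pics/side0.png")[190:270,265:365]
o=np.vstack([cv2.resize(a,(600,420)[:2] and (430,301),interpolation=cv2.INTER_CUBIC)]) 
A=cv2.resize(a,None,fx=4,fy=4,interpolation=2);B=cv2.resize(b,None,fx=4,fy=4,interpolation=2)
A=cv2.copyMakeBorder(A,0,40,0,0,0);cv2.imwrite("pics/c0.png",np.hstack([A,B]))
```

```text
(no output)
```

View pics/c0.png

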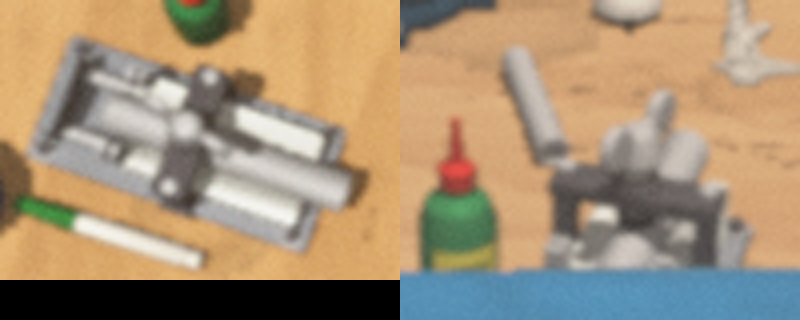

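The crop shows the tube lying in the V, with its tail at the lower right (crop 345,190, so top px 321,227) and the stop plate at the left. The other bar lies loose on the bench, so the one in the V is correct. Next I compute the poses.

```bash
cat > h.py <<'E'
import numpy as np,cv2
from station import readout,vision,bot
P={n:vision.camera_params(n) for n in("side","top")}
def proj(n,X):
    p=P[n];W=np.array(p["world_to_cam"]);c=np.atleast_2d(X)@W[:3,:3].T+W[:3,3];u=c@np.array(p["intrinsics"]).T
    return u[:,:2]/u[:,2:]
def ray(n,uv):
    p=P[n];W=np.array(p["world_to_cam"]);R=W[:3,:3];o=-R.T@W[:3,3]
    return o,R.T@np.linalg.inv(p["intrinsics"])@np.array([*uv,1.])
def onz(n,uv,z):
    o,d=ray(n,uv);return o+d*(z-o[2])/d[2]
def tri(a,b):
    o1,d1=ray("top",a);o2,d2=ray("side",b)
    s=np.linalg.lstsq(np.c_[d1,-d2],o2-o1,rcond=None)[0];p,q=o1+s[0]*d1,o2+s[1]*d2
    return (p+q)/2,np.linalg.norm(p-q)
E
python3 - <<'E'
from h import *
T=lambda x,y:(235+x/4-.4,180+y/4-.4); S=lambda x,y:(265+(x-400)/4-.4,190+y/4-.4)
C=np.array([onz("top",T(*c),.01)[:2] for c in[(75,38),(30,155),(305,250),(345,130)]])
print("corners",C.round(4).tolist(),[np.linalg.norm(C[i]-C[i-1]).round(4) for i in range(4)])
yv=(C[0]+C[1]-C[2]-C[3]);xv=(C[0]+C[3]-C[1]-C[2])
yaw=np.arctan2(-yv[0],yv[1]);yaw2=np.arctan2(xv[1],xv[0]);m=C.mean(0);print(yaw,yaw2,m)
Y=np.array([-np.sin(yaw),np.cos(yaw)])
print("origin",m-.005*Y)
print("tail top",onz("top",T(345,190),.045),"stirrup ends",onz("top",T(209,80),.085),onz("top",T(172,188),.085))
print("hub",onz("top",T(187,125),.115), tri(T(187,125),S(650,150)))
o=m-.005*Y;a=yaw
def g(p):
    p=np.array(p,float);return np.r_[o+p[0]*np.array([np.cos(a),np.sin(a)])+p[1]*Y,p[2]]
items={"tail":(0,-110,42),"nose":(0,60,42),"stop":(0,82,42),"hub":(0,-5,116),"sl":(-48,-5,84),"sr":(48,-5,84)}
for k,v in items.items():
    w=g(np.array(v)/1000.);print(k,w.round(4),proj("top",w).round(1),((proj("top",w)[0]-[235,180])*4).round(),((proj("side",w)[0]-[265,190])*4+[400,0]).round())
for q in np.arange(0,3.3,.4):
    print(round(q,1),[[((proj("top",w)[0]-[235,180])*4).round().tolist(),((proj("side",w)[0]-[265,190])*4+[400,0]).round().tolist()] for w in [g([s*.03*np.cos(-q),-.005+s*.03*np.sin(-q),.115]) for s in(1,-1)]])
E
```

```text
corners [[0.5619, 0.2947], [0.4794, 0.3236], [0.4131, 0.1336], [0.4961, 0.1058]] [np.float64(0.2), np.float64(0.0873), np.float64(0.2011), np.float64(0.0875)]
-0.33554273637873056 -0.3305278714198092 [0.48762906 0.21441707]
origin [0.48598265 0.20969591]
tail top [0.45062714 0.10642778 0.045     ] stirrup ends [0.51834408 0.1946606  0.085     ] [0.4482445  0.21757279 0.085     ]
hub [0.48451234 0.20572345 0.115     ] (array([0.48299627, 0.20717554, 0.10435304]), np.float64(0.006184607399007292))
tail [0.4498 0.1058 0.042 ] [[321.1 227.5]] [344. 190.] [685. 149.]
nose [0.5057 0.2663 0.042 ] [[261.4 207.1]] [106. 108.] [600. 318.]
stop [0.513  0.2871 0.042 ] [[253.7 204.5]] [75. 98.] [587. 344.]
hub [0.4843 0.205  0.116 ] [[281.6 210.9]] [186. 123.] [640. 125.]
sl [0.439  0.2208 0.084 ] [[276.3 230.2]] [165. 201.] [730. 195.]
sr [0.5297 0.1892 0.084 ] [[289.  195.4]] [216.  62.] [550. 163.]
0.0 [[[203.0, 79.0], [584.0, 117.0]], [[170.0, 169.0], [698.0, 137.0]]]
0.4 [[[219.0, 88.0], [595.0, 107.0]], [[154.0, 159.0], [687.0, 147.0]]]
0.8 [[[230.0, 104.0], [613.0, 101.0]], [[143.0, 144.0], [669.0, 155.0]]]
1.2 [[[235.0, 122.0], [635.0, 98.0]], [[138.0, 126.0], [646.0, 158.0]]]
1.6 [[[231.0, 140.0], [657.0, 100.0]], [[142.0, 107.0], [622.0, 156.0]]]
2.0 [[[221.0, 157.0], [678.0, 106.0]], [[152.0, 91.0], [601.0, 149.0]]]
2.4 [[[205.0, 167.0], [692.0, 115.0]], [[168.0, 80.0], [586.0, 139.0]]]
2.8 [[[186.0, 171.0], [699.0, 127.0]], [[187.0, 76.0], [581.0, 127.0]]]
3.2 [[[167.0, 168.0], [697.0, 138.0]], [[206.0, 80.0], [585.0, 116.0]]]
```

```bash
python3 -m creep '0.017 -0.045 0 0 0 -0.03; 0.034 -0.09 0 0 0 -0.073; 0.05 -0.135 0 0 0 -0.073; 0.068 -0.18 0 0 0 -0.073; 0.085 -0.225 0 0 0 -0.073' 0 && python3 -m creep '0.03 -0.038 0 0 0 0; 0.06 -0.076 0 0 0 0; 0.09 -0.114 0 0 0 0; 0.12 -0.152 0 0 0 0; 0.15 -0.19 0 0 0 0'; python3 -m creep '0.02 -0.03 0 0 0 0; 0.056 -0.062 -0.01 0 0 0; 0.056 -0.062 -0.05 0 0 0; 0.056 -0.062 -0.08 0 0 0; 0.056 -0.062 -0.08 0 0 0'
```

```text
t: 0.6
tcp_pos: [0.2332, 0.3288, 0.2309]
eef_rot: [0.166, 0.986, -0.0, -0.0]
force: [0.8, -0.2, 0.7]
gripper_width: 0.0126
grasp_force: 0.0
t: 1.1
tcp_pos: [0.3839, 0.1387, 0.2313]
eef_rot: [0.166, 0.986, 0.0, 0.0]
force: [0.8, 0.7, 0.3]
gripper_width: 0.0003
grasp_force: 0.0
t: 1.6
tcp_pos: [0.4357, 0.0784, 0.147]
eef_rot: [0.167, 0.986, -0.0, -0.005]
force: [-0.8, 0.2, 0.2]
gripper_width: 0.0002
grasp_force: 0.0
```

```bash
python3 -m creep '0 0 -0.03 0 0 0; 0 0 -0.06 0 0 0; 0 0 -0.09 0 0 0; 0 0 -0.113 0 0 0; 0 0 -0.113 0 0 0'
python3 - <<'E'
from h import *
f=vision.grab_frame("top");g=vision.grab_frame("side")
A=cv2.resize(f[180:250,235:355],None,fx=4,fy=4,interpolation=2);B=cv2.resize(g[190:270,290:370],None,fx=4,fy=4,interpolation=2)
A=cv2.copyMakeBorder(A,0,40,0,0,0);cv2.imwrite("pics/c1.png",np.hstack([A,B])[:,:,::-1])
E
```

```text
t: 2.1
tcp_pos: [0.4375, 0.079, 0.037]
eef_rot: [0.166, 0.986, -0.0, -0.002]
force: [-0.5, -0.3, -0.9]
gripper_width: -0.0
grasp_force: 0.0
```

View pics/c1.png

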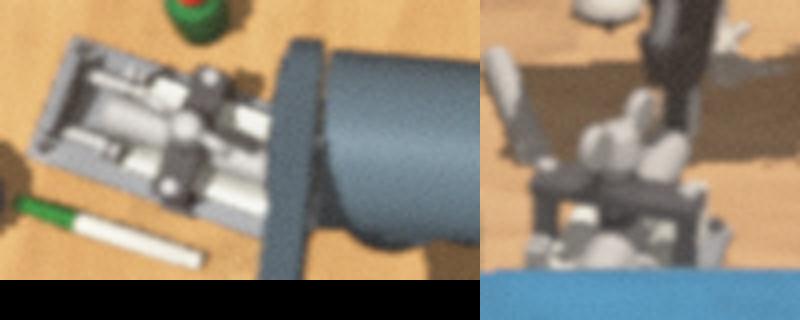

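The arm hides the tail from above. In the side view the shut fingers (crop 680,130) stand right behind the tail (665,158). I'll push gently along the V.

```bash
python3 -m creep '0.001 0.003 0 0 0 0; 0.002 0.006 0 0 0 0; 0.003 0.0085 0 0 0 0; 0.004 0.0115 0 0 0 0; 0.005 0.014 0 0 0 0'; python3 -m creep '0.001 0.002 0 0 0 0; 0.0015 0.004 0 0 0 0; 0.002 0.006 0 0 0 0; 0.0025 0.0075 0 0 0 0; 0.0035 0.0095 0 0 0 0'
```

```text
t: 2.7
tcp_pos: [0.4444, 0.0921, 0.0387]
eef_rot: [0.166, 0.986, -0.001, 0.0]
force: [-3.0, -9.0, 5.9]
gripper_width: 0.0
grasp_force: 4.6
t: 3.2
tcp_pos: [0.4475, 0.1007, 0.0387]
eef_rot: [0.166, 0.986, -0.001, -0.0]
force: [-4.3, -10.3, 7.8]
gripper_width: -0.0002
grasp_force: 5.6
```

The upward force of about 8 N points to a tapered finger back riding the tube's edge. I'll back off and turn the tool 90° so the flat finger sides push.

```bash
python3 -c "
from h import *
print(readout.read_state()['joints'])"; python3 -m creep '-0.004 -0.012 0 0 0 0; -0.005 -0.015 0 0 0 0.15; -0.005 -0.015 0 0 0 0.30; -0.005 -0.015 0 0 0 0.45; -0.005 -0.015 -0.003 0 0 0.6'; python3 -m creep '0 0 -0.003 0 0 0.15; 0 0 -0.003 0 0 0.3; 0 0 -0.003 0 0 0.45; 0 0 -0.003 0 0 0.6; 0 0 -0.003 0 0 0.75';  python3 -m creep '0 0 0 0 0 0.12; 0 0 0 0 0 0.22; 0.0015 0.004 0 0 0 0.22; 0.003 0.008 0 0 0 0.22; 0.004 0.011 0 0 0 0.22'
```

```text
[-0.03622317  0.21015208  2.02455021 -0.00363446  0.90801701 -1.2718447 ]
t: 3.7
tcp_pos: [0.4428, 0.0868, 0.0354]
eef_rot: [-0.136, 0.991, 0.0, 0.0]
force: [-0.1, 0.1, -1.0]
gripper_width: 0.0002
grasp_force: 0.0
t: 4.2
tcp_pos: [0.4425, 0.0868, 0.0321]
eef_rot: [-0.489, 0.872, 0.0, -0.0]
force: [-0.3, 0.5, -0.4]
gripper_width: 0.0001
grasp_force: 0.0
t: 4.7
tcp_pos: [0.4469, 0.0984, 0.0323]
eef_rot: [-0.579, 0.816, 0.0, 0.0]
force: [-0.9, 0.2, -0.5]
gripper_width: 0.0002
grasp_force: 0.0
```

```bash
python3 -m creep '0.001 0.002 0 0 0 0; 0.0015 0.004 0 0 0 0; 0.002 0.006 0 0 0 0; 0.0025 0.0075 0 0 0 0; 0.0035 0.0095 0 0 0 0'
```

```text
t: 5.2
tcp_pos: [0.45, 0.1072, 0.0322]
eef_rot: [-0.579, 0.815, -0.0, -0.001]
force: [-2.6, -4.5, 2.9]
gripper_width: -0.0002
grasp_force: 2.8
```

```bash
python3 -m creep '0.0005 0.0015 0 0 0 0; 0.001 0.003 0 0 0 0; 0.0015 0.0045 0 0 0 0; 0.002 0.0055 0 0 0 0; 0.002 0.006 0 0 0 0'; python3 -m creep '0.0005 0.001 0 0 0 0; 0.0005 0.002 0 0 0 0; 0.001 0.003 0 0 0 0'
```

```text
t: 5.7
tcp_pos: [0.4522, 0.1135, 0.0323]
eef_rot: [-0.579, 0.815, -0.0, -0.0]
force: [-0.9, -4.8, 1.3]
gripper_width: -0.0007
grasp_force: 2.2
t: 6.0
tcp_pos: [0.4532, 0.1165, 0.0323]
eef_rot: [-0.58, 0.815, -0.0, -0.0]
force: [-3.2, -10.5, 3.1]
gripper_width: -0.0004
grasp_force: 5.4
```

```bash
python3 -m creep '0 0.0005 0 0 0 0; 0.0002 0.0008 0 0 0 0; 0.0002 0.0008 0 0 0 0'; python3 -m creep '-0.0005 -0.0015 0 0 0 0;-0.008 -0.024 0 0 0 0;-0.014 -0.042 0.03 0 0 0;-0.014 -0.042 0.08 0 0 0;-0.014 -0.042 0.12 0 0 0'
```

```text
t: 6.3
tcp_pos: [0.4532, 0.1164, 0.0323]
eef_rot: [-0.58, 0.815, -0.0, -0.001]
force: [-1.8, -10.0, 3.3]
gripper_width: 0.0
grasp_force: 5.1
t: 6.8
tcp_pos: [0.4395, 0.0756, 0.1541]
eef_rot: [-0.579, 0.815, 0.0, 0.001]
force: [1.1, 0.1, 0.0]
gripper_width: 0.0001
grasp_force: 0.0
```

The tube stopped at about 10 N with its tail at guide y of about -88 mm, so it is home. Next I work out the wing stroke poses.

```bash
cat >> h.py <<'E'
H=np.array([.4844,.2053])
def tip(q,gap=0.,R=.029,off=.0145,w=0):  # tip centre pushing wing w at joint q
    a=-.333-q+np.pi*w;u=np.array([np.cos(a),np.sin(a)]);t=np.array([-u[1],u[0]])
    return H+R*u+(off+gap)*t
def rows(q0,n,w,d=.15,**k):
    for c in range(n):
        b=tip(q0+c*5*d,w=w,**k)
        print(f"q{q0+c*5*d:.2f}",'; '.join("%.4f %.4f 0 0 0 %.2f"%(*(tip(q0+(c*5+i)*d,w=w,**k)-b),-i*d) for i in range(1,6)))
E
python3 - <<'E'
from h import *
s=readout.read_state();a=s['eef_rot'];print(s['joints'][5],s['tcp_pos'],np.arctan2(2*a[0]*a[1],2*a[0]**2-1))
for w in(0,1):print(w,tip(1.65,.008,w=w)-s['tcp_pos'][:2],tip(1.65,.008,w=w))
for w in(0,1):rows(1.4 if 0 else 1.65,6,0) if w==0 else 0
E
```

```text
-2.9045605780404467 [0.43952068 0.07564112 0.15413332] -1.9063978394192718
0 [0.05387647 0.09407376] [0.49339715 0.16971487]
1 [0.03588216 0.16524401] [0.47540285 0.24088513]
q1.65 -0.0049 0.0001 0 0 0 -0.15; -0.0096 0.0010 0 0 0 -0.30; -0.0143 0.0025 0 0 0 -0.45; -0.0186 0.0047 0 0 0 -0.60; -0.0225 0.0076 0 0 0 -0.75
q2.40 -0.0035 0.0034 0 0 0 -0.15; -0.0064 0.0073 0 0 0 -0.30; -0.0087 0.0115 0 0 0 -0.45; -0.0104 0.0161 0 0 0 -0.60; -0.0113 0.0209 0 0 0 -0.75
q3.15 -0.0002 0.0049 0 0 0 -0.15; 0.0003 0.0097 0 0 0 -0.30; 0.0015 0.0144 0 0 0 -0.45; 0.0034 0.0189 0 0 0 -0.60; 0.0059 0.0230 0 0 0 -0.75
q3.90 0.0031 0.0037 0 0 0 -0.15; 0.0068 0.0069 0 0 0 -0.30; 0.0109 0.0095 0 0 0 -0.45; 0.0153 0.0115 0 0 0 -0.60; 0.0200 0.0128 0 0 0 -0.75
q4.65 0.0048 0.0006 0 0 0 -0.15; 0.0097 0.0004 0 0 0 -0.30; 0.0145 -0.0005 0 0 0 -0.45; 0.0191 -0.0020 0 0 0 -0.60; 0.0234 -0.0043 0 0 0 -0.75
q5.40 0.0039 -0.0029 0 0 0 -0.15; 0.0074 -0.0063 0 0 0 -0.30; 0.0103 -0.0102 0 0 0 -0.45; 0.0125 -0.0145 0 0 0 -0.60; 0.0142 -0.0191 0 0 0 -0.75
```

```bash
python3 -m creep '0.006 0.01 0 0 0 -0.14; 0.012 0.02 0 0 0 -0.28; 0.02 0.03 0 0 0 -0.42; 0.027 0.04 0 0 0 -0.56; 0.034 0.05 0 0 0 -0.7'; python3 -m creep '0.004 0.008 0 0 0 -0.14; 0.008 0.016 0 0 0 -0.28; 0.012 0.024 0 0 0 -0.42; 0.016 0.034 0 0 0 -0.56; 0.02 0.044 0 0 0 -0.7';  python3 -m creep '0 0 0 0 0 -0.14; 0 0 0 0 0 -0.25; 0 0 -0.02 0 0 -0.25; 0 0 -0.044 0 0 -0.25; 0 0 -0.044 0 0 -0.25'
python3 - <<'E'
from h import *
f=vision.grab_frame("top");g=vision.grab_frame("side")
A=cv2.resize(f[180:250,235:355],None,fx=4,fy=4,interpolation=2);B=cv2.resize(g[190:270,290:370],None,fx=4,fy=4,interpolation=2)
A=cv2.copyMakeBorder(A,0,40,0,0,0);cv2.imwrite("pics/c2.png",np.hstack([A,B])[:,:,::-1])
print(tip(1.65,.008)-readout.read_state()['tcp_pos'][:2])
E
```

```text
t: 7.3
tcp_pos: [0.4738, 0.1266, 0.1523]
eef_rot: [-0.262, 0.965, 0.001, 0.001]
force: [0.3, 0.3, -0.1]
gripper_width: -0.0002
grasp_force: 0.0
t: 7.8
tcp_pos: [0.4936, 0.1706, 0.1522]
eef_rot: [0.085, 0.996, 0.001, 0.0]
force: [-0.1, 0.4, 0.5]
gripper_width: 0.0
grasp_force: 0.0
t: 8.3
tcp_pos: [0.4909, 0.1698, 0.1053]
eef_rot: [0.205, 0.979, -0.0, -0.003]
force: [-0.2, -0.2, -0.0]
gripper_width: 0.0001
grasp_force: 0.0
[ 0.00021528 -0.00012033]
```

View pics/c2.png

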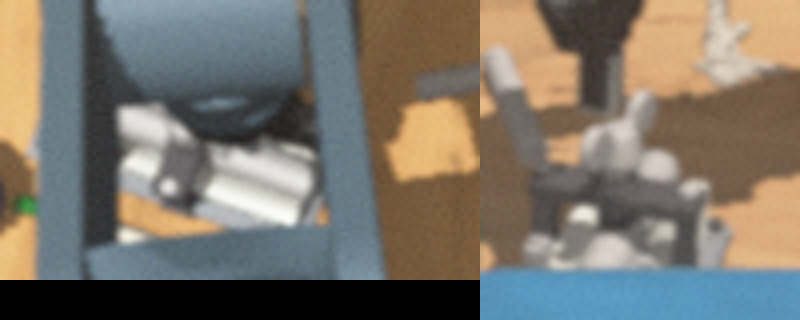

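The side view shows the fingertip (crop 600,90) on the +x side of the far ear (640,110), with the tail now further in at (658,165). I'll close the gap and start the stroke.

```bash
python3 -m creep '-0.0025 0.001 0 0 0 0; -0.005 0.002 0 0 0 0; -0.0075 0.003 0 0 0 0'; python3 -m creep '-0.0049 0.0001 0 0 0 -0.15; -0.0096 0.001 0 0 0 -0.3; -0.0143 0.0025 0 0 0 -0.45; -0.0186 0.0047 0 0 0 -0.6; -0.0225 0.0076 0 0 0 -0.75'; python3 -c "
from h import *
s=readout.read_state();print(s['joints'][5],s['moment']);f=vision.grab_frame('side')
cv2.imwrite('pics/c3.png',cv2.resize(f[190:270,290:370],None,fx=5,fy=5,interpolation=2)[:,:,::-1])"
```

```text
t: 8.7
tcp_pos: [0.4863, 0.1726, 0.1092]
eef_rot: [0.205, 0.979, 0.0, 0.001]
force: [-0.2, -0.1, -0.0]
gripper_width: 0.0001
grasp_force: 0.0
t: 9.2
tcp_pos: [0.4636, 0.1799, 0.1088]
eef_rot: [0.552, 0.834, 0.0, 0.001]
force: [0.9, -1.1, -1.6]
gripper_width: 0.0002
grasp_force: 0.8
-0.26931839353253484 [-0.25786256 -0.13365518 -0.00676726]
```

View pics/c3.png

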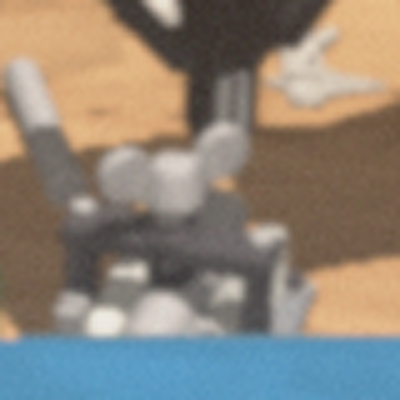

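The ears moved to (222,147) and (127,175), so the wing follows the tip. I'll continue the stroke.

```bash
python3 -m creep '-0.0035 0.0034 0 0 0 -0.15; -0.0064 0.0073 0 0 0 -0.3; -0.0087 0.0115 0 0 0 -0.45; -0.0104 0.0161 0 0 0 -0.6; -0.0113 0.0209 0 0 0 -0.75'; python3 -m creep '-0.0002 0.0049 0 0 0 -0.15; 0.0003 0.0097 0 0 0 -0.3; 0.0015 0.0144 0 0 0 -0.45; 0.0034 0.0189 0 0 0 -0.6; 0.0059 0.023 0 0 0 -0.75'; python3 -c "
from h import *
s=readout.read_state();print(s['joints'][5],s['tcp_pos'][:2]-tip(3.9))"
```

```text
t: 9.75
tcp_pos: [0.4519, 0.2008, 0.1085]
eef_rot: [0.818, 0.575, -0.0, 0.0]
force: [0.7, -1.4, -1.6]
gripper_width: 0.0001
grasp_force: 0.8
t: 10.25
tcp_pos: [0.4574, 0.2239, 0.1082]
eef_rot: [0.972, 0.235, -0.001, 0.0]
force: [-1.6, -0.7, -0.4]
gripper_width: 0.0
grasp_force: 0.8
1.3177098410076087 [-0.00077726 -0.00046413]
```

```bash
python3 -m creep '0.0031 0.0037 0 0 0 -0.15; 0.0068 0.0069 0 0 0 -0.3; 0.0109 0.0095 0 0 0 -0.45; 0.0153 0.0115 0 0 0 -0.6; 0.02 0.0128 0 0 0 -0.75'; python3 -m creep '0.0048 0.0006 0 0 0 -0.15; 0.0097 0.0004 0 0 0 -0.3; 0.0145 -0.0005 0 0 0 -0.45; 0.0191 -0.002 0 0 0 -0.6; 0.0234 -0.0043 0 0 0 -0.75'; python3 -c "
from h import *
s=readout.read_state();print(s['joints'][5],s['tcp_pos'][:2]-tip(5.4))
p=tip(5.4);print('back',tip(5.4,.010)-p,'other',tip(5.4,.010,w=1)-tip(5.4,.01))
rows(5.4,6,1)
f=vision.grab_frame('side')
cv2.imwrite('pics/c4.png',cv2.resize(f[190:270,290:370],None,fx=5,fy=5,interpolation=2)[:,:,::-1])"
```

```text
t: 10.75
tcp_pos: [0.4773, 0.237, 0.1081]
eef_rot: [0.991, -0.137, -0.001, -0.0]
force: [-1.1, 0.4, -1.5]
gripper_width: 0.0
grasp_force: 0.8
t: 11.25
tcp_pos: [0.5011, 0.2328, 0.1082]
eef_rot: [0.872, -0.49, -0.001, -0.0]
force: [-1.6, 1.8, -0.5]
gripper_width: 0.0002
grasp_force: 0.8
2.8148746769992585 [-4.60457557e-04 -2.99892937e-05]
back [-0.00522845  0.00852428] other [-0.02382139 -0.07209398]
q5.40 -0.0039 0.0029 0 0 0 -0.15; -0.0074 0.0063 0 0 0 -0.30; -0.0103 0.0102 0 0 0 -0.45; -0.0125 0.0145 0 0 0 -0.60; -0.0142 0.0191 0 0 0 -0.75
q6.15 -0.0009 0.0048 0 0 0 -0.15; -0.0011 0.0096 0 0 0 -0.30; -0.0006 0.0145 0 0 0 -0.45; 0.0007 0.0192 0 0 0 -0.60; 0.0026 0.0236 0 0 0 -0.75
q6.90 0.0026 0.0041 0 0 0 -0.15; 0.0058 0.0078 0 0 0 -0.30; 0.0094 0.0110 0 0 0 -0.45; 0.0136 0.0135 0 0 0 -0.60; 0.0180 0.0155 0 0 0 -0.75
q7.65 0.0047 0.0012 0 0 0 -0.15; 0.0095 0.0018 0 0 0 -0.30; 0.0144 0.0016 0 0 0 -0.45; 0.0192 0.0007 0 0 0 -0.60; 0.0237 -0.0010 0 0 0 -0.75
q8.40 0.0043 -0.0023 0 0 0 -0.15; 0.0082 -0.0052 0 0 0 -0.30; 0.0116 -0.0086 0 0 0 -0.45; 0.0145 -0.0126 0 0 0 -0.60; 0.0167 -0.0169 0 0 0 -0.75
q9.15 0.0016 -0.0046 0 0 0 -0.15; 0.0024 -0.0094 0 0 0 -0.30; 0.0026 -0.0142 0 0 0 -0.45; 0.0020 -0.0191 0 0 0 -0.60; 0.0007 -0.0237 0 0 0 -0.75
```

View pics/c4.png

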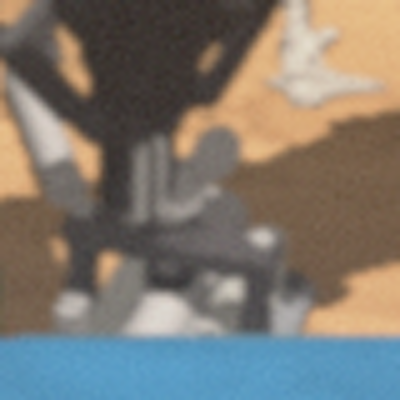

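The tip is behind the near ear and the other ear is at (215,155), which fits q of about 5.4. I'll back off, lift, unwind half a turn and go behind the other ear.

```bash
python3 -m creep '-0.003 0.005 0 0 0 0; -0.005 0.0085 0 0 0 0; -0.005 0.0085 0.02 0 0 0; -0.005 0.0085 0.04 0 0 0; -0.005 0.0085 0.04 0 0 0.14'|head -2; 
python3 -m creep '-0.0012 -0.0036 0 0 0 0.15; -0.0024 -0.0072 0 0 0 0.3; -0.0036 -0.0108 0 0 0 0.45; -0.0048 -0.0144 0 0 0 0.6; -0.006 -0.018 0 0 0 0.75'|head -2
python3 -m creep '-0.0012 -0.0036 0 0 0 0.15; -0.0024 -0.0072 0 0 0 0.3; -0.0036 -0.0108 0 0 0 0.45; -0.0048 -0.0144 0 0 0 0.6; -0.006 -0.018 0 0 0 0.75'|head -2
python3 -m creep '-0.0012 -0.0036 0 0 0 0.15; -0.0024 -0.0072 0 0 0 0.3; -0.0036 -0.0108 0 0 0 0.45; -0.0048 -0.0144 0 0 0 0.6; -0.006 -0.018 0 0 0 0.75'|head -2
python3 -m creep '-0.0012 -0.0036 0 0 0 0.15; -0.0024 -0.0072 0 0 0 0.3; -0.0036 -0.0108 0 0 0 0.45; -0.0048 -0.0144 0 0 0 0.6; -0.006 -0.018 0 0 0 0.75'
python3 -c "
from h import *
s=readout.read_state();print(s['joints'][5],tip(5.4,.010,w=1)-s['tcp_pos'][:2]);a=s['eef_rot'];print(np.arctan2(2*a[0]*a[1],2*a[0]**2-1),-.333-5.4+np.pi/2)"
```

```text
t: 11.8
tcp_pos: [0.4981, 0.2419, 0.1516]
t: 12.3
tcp_pos: [0.4901, 0.2232, 0.1486]
t: 12.8
tcp_pos: [0.4841, 0.2052, 0.1485]
t: 13.3
tcp_pos: [0.4782, 0.1872, 0.1485]
t: 13.8
tcp_pos: [0.4722, 0.1692, 0.1485]
eef_rot: [0.485, 0.874, 0.0, 0.0]
force: [-0.2, 0.0, 0.3]
gripper_width: 0.0001
grasp_force: 0.0
-0.4505617875314109 [3.31490016e-04 7.11830238e-05]
2.1283351555910164 -4.162203673205104
```

```bash
python3 -m creep '0 0 -0.02 0 0 0; 0 0 -0.044 0 0 0; 0 0 -0.044 0 0 0; -0.0025 0.004 -0.044 0 0 0; -0.005 0.008 -0.044 0 0 0'
python3 -m creep '-0.0039 0.0029 0 0 0 -0.15; -0.0074 0.0063 0 0 0 -0.30; -0.0103 0.0102 0 0 0 -0.45; -0.0125 0.0145 0 0 0 -0.60; -0.0142 0.0191 0 0 0 -0.75'
python3 -m creep '-0.0009 0.0048 0 0 0 -0.15; -0.0011 0.0096 0 0 0 -0.30; -0.0006 0.0145 0 0 0 -0.45; 0.0007 0.0192 0 0 0 -0.60; 0.0026 0.0236 0 0 0 -0.75'
python3 -m creep '0.0026 0.0041 0 0 0 -0.15; 0.0058 0.0078 0 0 0 -0.30; 0.0094 0.0110 0 0 0 -0.45; 0.0136 0.0135 0 0 0 -0.60; 0.0180 0.0155 0 0 0 -0.75'
```

```text
t: 14.3
tcp_pos: [0.4681, 0.1775, 0.1056]
eef_rot: [0.489, 0.872, 0.001, 0.001]
force: [0.4, -0.4, 0.4]
gripper_width: 0.0001
grasp_force: 0.0
t: 14.8
tcp_pos: [0.4536, 0.1964, 0.1055]
eef_rot: [0.777, 0.63, 0.001, 0.001]
force: [-0.6, -1.6, -0.5]
gripper_width: -0.0003
grasp_force: 0.8
t: 15.3
tcp_pos: [0.4559, 0.2201, 0.1054]
eef_rot: [0.953, 0.302, 0.0, 0.0]
force: [0.5, -2.0, -0.1]
gripper_width: -0.0001
grasp_force: 0.8
t: 15.8
tcp_pos: [0.4736, 0.2357, 0.1052]
eef_rot: [0.998, -0.068, 0.0, -0.0]
force: [-1.3, -1.0, -0.9]
gripper_width: -0.0001
grasp_force: 0.8
```

Now at q≈7.65; continuing to 8.4 in smaller steps, as the foot should meet the tube.

```bash
python3 -m creep '0.0047 0.0012 0 0 0 -0.15; 0.0095 0.0018 0 0 0 -0.30; 0.0144 0.0016 0 0 0 -0.45; 0.0192 0.0007 0 0 0 -0.60; 0.0237 -0.0010 0 0 0 -0.75'
python3 -c "
from h import *
s=readout.read_state();print(s['joints'][5],s['tcp_pos'][:2]-tip(8.4,w=1))
p=tip(8.4,w=1);print('back',tip(8.4,.010,w=1)-p,'other',tip(8.4,.010)-tip(8.4,.01,w=1));rows(8.4,3,0)"
```

```text
t: 16.3
tcp_pos: [0.4975, 0.235, 0.1053]
eef_rot: [0.903, -0.429, 0.0, -0.0]
force: [-1.2, 0.9, -1.1]
gripper_width: -0.0001
grasp_force: 0.8
2.682611005871273 [-1.94137708e-05  5.17665409e-05]
back [-0.00637907  0.00770113] other [-0.01340909 -0.07473417]
q8.40 -0.0043 0.0023 0 0 0 -0.15; -0.0082 0.0052 0 0 0 -0.30; -0.0116 0.0086 0 0 0 -0.45; -0.0145 0.0126 0 0 0 -0.60; -0.0167 0.0169 0 0 0 -0.75
q9.15 -0.0016 0.0046 0 0 0 -0.15; -0.0024 0.0094 0 0 0 -0.30; -0.0026 0.0142 0 0 0 -0.45; -0.0020 0.0191 0 0 0 -0.60; -0.0007 0.0237 0 0 0 -0.75
q9.90 0.0020 0.0044 0 0 0 -0.15; 0.0046 0.0085 0 0 0 -0.30; 0.0078 0.0122 0 0 0 -0.45; 0.0115 0.0153 0 0 0 -0.60; 0.0157 0.0179 0 0 0 -0.75
```

```bash
python3 -m creep '-0.004 0.005 0 0 0 0; -0.0065 0.0075 0 0 0 0; -0.0065 0.0075 0.02 0 0 0; -0.0065 0.0075 0.044 0 0 0; -0.0065 0.0075 0.044 0 0 0.14'|head -2; 
python3 -m creep '-0.0007 -0.0037 0 0 0 0.15; -0.0014 -0.0074 0 0 0 0.3; -0.002 -0.0112 0 0 0 0.45; -0.0027 -0.015 0 0 0 0.6; -0.0034 -0.0187 0 0 0 0.75'|head -2
python3 -m creep '-0.0007 -0.0037 0 0 0 0.15; -0.0014 -0.0074 0 0 0 0.3; -0.002 -0.0112 0 0 0 0.45; -0.0027 -0.015 0 0 0 0.6; -0.0034 -0.0187 0 0 0 0.75'|head -2
python3 -m creep '-0.0007 -0.0037 0 0 0 0.15; -0.0014 -0.0074 0 0 0 0.3; -0.002 -0.0112 0 0 0 0.45; -0.0027 -0.015 0 0 0 0.6; -0.0034 -0.0187 0 0 0 0.75'|head -2
python3 -m creep '-0.0007 -0.0037 0 0 0 0.15; -0.0014 -0.0074 0 0 0 0.3; -0.002 -0.0112 0 0 0 0.45; -0.0027 -0.015 0 0 0 0.6; -0.0034 -0.0187 0 0 0 0.75'
python3 -c "
from h import *
s=readout.read_state();print(s['joints'][5],tip(8.4,.010)-s['tcp_pos'][:2])
f=vision.grab_frame('side')
cv2.imwrite('pics/c5.png',cv2.resize(f[190:270,290:370],None,fx=5,fy=5,interpolation=2)[:,:,::-1])"
```

```text
t: 16.8
tcp_pos: [0.4929, 0.2428, 0.1524]
t: 17.3
tcp_pos: [0.4873, 0.2233, 0.1489]
t: 17.8
tcp_pos: [0.4839, 0.2046, 0.1488]
t: 18.3
tcp_pos: [0.4805, 0.1859, 0.1489]
t: 18.8
tcp_pos: [0.4771, 0.1672, 0.1488]
eef_rot: [0.423, 0.906, 0.0, 0.0]
force: [0.5, 0.1, 0.3]
gripper_width: 0.0004
grasp_force: 0.0
-0.5958726203175346 [0.00055892 0.00069151]
```

View pics/c5.png

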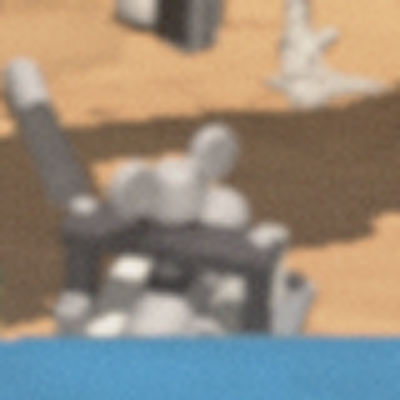

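The ears are at (213,152) and (133,187), as expected for q of about 8.4. Now the last stroke.

```bash
python3 -m creep '0 0 -0.02 0 0 0; 0 0 -0.046 0 0 0; 0 0 -0.046 0 0 0; -0.003 0.004 -0.046 0 0 0; -0.0058 0.0083 -0.046 0 0 0'
python3 -m creep '-0.0043 0.0023 0 0 0 -0.15; -0.0082 0.0052 0 0 0 -0.30; -0.0116 0.0086 0 0 0 -0.45; -0.0145 0.0126 0 0 0 -0.60; -0.0167 0.0169 0 0 0 -0.75'
python3 -m creep '-0.0016 0.0046 0 0 0 -0.15; -0.0024 0.0094 0 0 0 -0.30; -0.0026 0.0142 0 0 0 -0.45; -0.0020 0.0191 0 0 0 -0.60; -0.0007 0.0237 0 0 0 -0.75'
python3 -m creep '0.0020 0.0044 0 0 0 -0.15; 0.0046 0.0085 0 0 0 -0.30; 0.0078 0.0122 0 0 0 -0.45; 0.0115 0.0153 0 0 0 -0.60; 0.0115 0.0153 0 0 0 -0.60'
python3 -c "
from h import *
s=readout.read_state();print(s['joints'][5],s['tcp_pos'][:2]-tip(10.5));print(tip(10.5,.012)-tip(10.5))"
```

```text
t: 19.35
tcp_pos: [0.4722, 0.1757, 0.1037]
eef_rot: [0.428, 0.904, 0.001, 0.001]
force: [0.2, -0.6, -0.3]
gripper_width: 0.0002
grasp_force: 0.0
t: 19.85
tcp_pos: [0.4555, 0.1924, 0.1037]
eef_rot: [0.731, 0.682, 0.001, 0.001]
force: [1.2, -1.3, -0.5]
gripper_width: 0.0
grasp_force: 0.9
t: 20.35
tcp_pos: [0.4544, 0.216, 0.1035]
eef_rot: [0.93, 0.367, 0.0, 0.0]
force: [-0.4, -2.2, -0.5]
gripper_width: 0.0
grasp_force: 1.0
t: 20.85
tcp_pos: [0.4661, 0.2317, 0.1034]
eef_rot: [0.997, 0.078, 0.001, -0.0]
force: [-1.3, 0.5, 0.1]
gripper_width: 0.0
grasp_force: 0.3
1.6466675187117386 [0.00067381 0.00010282]
[-0.01184177 -0.00194231]
```

```bash
python3 -m creep '-0.006 -0.001 0 0 0 0; -0.012 -0.002 0 0 0 0; -0.012 -0.002 0.03 0 0 0; -0.012 -0.002 0.07 0 0 0; -0.012 -0.002 0.1 0 0 0'|head -2
python3 -m creep '-0.01 -0.045 0.01 0 0 0; -0.02 -0.09 0.02 0 0 0; -0.03 -0.135 0.02 0 0 0; -0.04 -0.18 0.02 0 0 0; -0.05 -0.225 0.02 0 0 0'|head -2
python3 -m creep '-0.01 -0.045 0 0 0 0; -0.02 -0.09 0 0 0 0; -0.03 -0.135 0 0 0 0; -0.04 -0.18 0 0 0 0; -0.05 -0.225 0 0 0 0'
python3 - <<'E'
from h import *
f=vision.grab_frame("top");g=vision.grab_frame("side")
A=cv2.resize(f[180:250,205:325],None,fx=4,fy=4,interpolation=2);B=cv2.resize(g[190:270,290:370],None,fx=4,fy=4,interpolation=2)
A=cv2.copyMakeBorder(A,0,40,0,0,0);cv2.imwrite("pics/c6.png",np.hstack([A,B])[:,:,::-1])
E
```

```text
t: 21.35
tcp_pos: [0.4535, 0.229, 0.2045]
t: 21.85
tcp_pos: [0.4027, 0.0028, 0.2227]
t: 22.35
tcp_pos: [0.3527, -0.2224, 0.2227]
eef_rot: [0.997, 0.08, 0.001, 0.001]
force: [1.2, 0.8, -0.7]
gripper_width: -0.0
grasp_force: 0.0
```

View pics/c6.png

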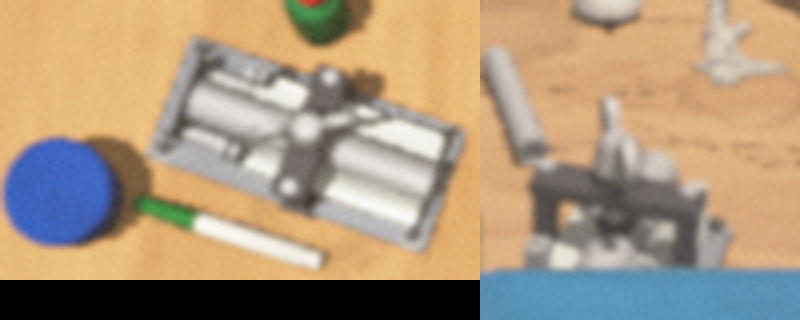

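The nose now meets the stop plate (crop 190,100). The wings stand edge-on at (610,110) and (622,160), which fits q of about 10.5, roughly 2.7 rad past first touch. The bottle, tub and marker are where they were, so I'm handing in.

```bash
python3 -c "
from station import bot
print(bot.close_job())"
```

```text
the job is handed in; nothing more can be done
None
```

The job is handed in: the tube is home against the length stop, and the wing screw is tightened to about 10.5 rad, roughly 2.7 rad past first touch; the neighbouring items I could see (bottle, tub, marker) had not moved, and the arm was clear.

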